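# Show the tin's base to the date reader

### The arm

A 7-joint arm with a two-finger parallel gripper is mounted at the origin on a cart in front of the work surface, level with it; the furniture and walls round the work are solid. World frame = base frame: x ahead of the robot, y to its left, z up, the work surface at z = 0. Lengths are in m, angles in degrees, forces in N, time in s.
With the tool pointing down it reaches from about 0.425 to 0.875 m from the base axis. Payload 4.7 kg.
Tool frame: the origin (TCP) lies at the very end of the fingers, on their centre line; the grasp point (between the pads) lies 19 mm behind it; z points along the fingers, y is the direction in which the jaws open and shut (so a half turn about z gives the same grasp; the last joint's range is limited). The gripper opens to 87 mm and grips with 3 to 60 N. Pads are 19 mm wide; open, the fingers measure 117 mm over their backs; the gripper's body (75 mm by 190 mm) begins 51 mm behind the grasp point.
Start: joints at [-68.004, 18.392, -4.016, 83.108, 1.295, 78.541, -3.26], TCP at [0.235, 0.606, 0.223] pointing down, gripper open.
Joint ranges: [-163.93, 163.93], [-17.29, 119.83], [-79.2, 71.16], [3.27, 140.29], [-89.18, 269.18], [5.43, 117.66], [-154.24, 154.24]. Speed limits (degrees/s): [147.25, 147.25, 180, 180, 180, 180, 180].

### API

Orientations are given as a 3x3 rotation matrix whose columns are the frame's x, y, z axes.
In Python, from plant import robot, optics gives the robot as it stands.
- The arm moves only by the shell command python3 -m jog 'ROWS' [FORCE]. ROWS is JSON, one flat list of numbers, 5 for each row, row after row: the gripper's target within -1 to 1 (shut at 1, half-way at 0, fully open at -1), then the shift along the tool's x, y, z in mm, then the turn about the tool's z in rad. In form: [claw, dx, dy, dz, spin, claw, dx, dy, dz, spin, ...]. A call has 1 to 5 rows; each row is the pose to reach, as a shift and turn from the pose commanded when the call began, along the tool's axes at that moment; what a row does not reach only later rows make up. A row lasts 1/10 s, in which the tool goes at most 50 mm and 8.59 degrees, less where a joint would pass 70% of its speed; a pose out of reach is approached as far as the arm can. A call with a gripper value outside its range is refused whole. The fingers move at their own pace and stop on an object; FORCE is the grip in N (left out, the last holds). Time passes only in rows, so rows that repeat a pose let the fingers close. It gives the time, the measured TCP pose, the force and the opening at its end, in the units of the state.
- robot.sense(): the state, without advancing time (a new reading comes with each control period).
- optics.snapshot(name): name is "scene" or "side" or "wrist"; returns a dict with "color" (480x640x3 uint8, blue, green, red), "camera_matrix" (3x3 intrinsics, pixels), "rvec" (rotation vector, rad) and "tvec" (3), from world to camera coordinates, as OpenCV has them; the wrist camera has in their place "mount" (4x4, takes a point from camera to tool coordinates, whose origin is the TCP and whose axes are the flange's). Camera axes: x right, y down, z forward; pixel columns grow to the right and rows downward; lengths in m; the calibration is good to about 2 mm. A picture is of the moment at which its call begins: read the wrist's pose just before it. There is no depth.
- robot.close_job(): hands the job in, once; it reports no verdict.
The state is a dict: "t": time; "qpos": joint angles; "qd": joint speeds; "joint_efforts": joint torques, N m; "ee_pos": TCP position; "tool_rot": TCP orientation; "force": force on the tool from outside, world axes, zero at the start; "moment": the same for the moment, N m; "width": opening from 0.0 (shut) to 1.0 (fully open).
Only numpy, scipy, OpenCV 4.12 (cv2) and the standard library are available. Lean on these libraries where they do the work, as an engineer would, in place of code of your own. Each camera call takes 0.05 s, during which the arm holds its last target.

### The job

Take the tin out of the shallow wooden tray and show its flat base to the small date-reading camera, so that the date stamped underneath can be read: hold the tin in the air, tilted so that its base faces the lens squarely, centred in front of the lens, with the base 10 cm from the glass. Finish while still holding it there, quite still; leave the jars in the tray, the camera and the mug and lemon as they are.

Things in the scene. Friction and masses are not known exactly. Their poses are not given: they have to be found in the camera images.
- tin_center (a point): centre (half-way up) of the only tin can: a plain cylinder, 57 mm diameter, 72 mm tall, 0.13 to 0.25 kg, standing upright in one of the three places of the tray. z runs along the tin's axis from base to lid; the base lies 36 mm below this point along z and is the flat end it stands on
- tray: low wooden tray, fixed, 92 x 315 x 18 mm with 5 mm floor and walls; origin at the centre of its underside, long side along its y, z up. The tin and two spice jars stand in it in any order in a row along y, at about -108, 0 and +108 mm. The tin can be gripped from above, over the walls, with the fingers closing along the row
- spice_jar_a_center (a point): centre (half-way up) of the taller spice jar, 45 mm diameter, 106 mm tall, standing in the tray; to be left alone
- spice_jar_b_center (a point): centre (half-way up) of the shorter spice jar, 43 mm diameter, 102 mm tall, standing in the tray; to be left alone
- lens (a point): centre of the round lens glass (32 mm wide, black bezel 42 mm) of the date reader, about 0.1 m above the worktop. Its z axis is the line of sight: out of the glass, upwards and roughly towards the robot, 45 to 65 degrees above level. When presented, the tin's centre is on this axis at z = 136 mm (base at 100 mm) and the tin's z points the same way as the lens's z
- reader: date reader: a small camera with a white 52 x 64 x 40 mm head in a grey fork on a round grey foot, 88 mm diameter, fixed to the worktop; about 110 mm tall. Origin at the centre of the foot's underside; its -x is the way the lens faces, seen from above
- reader_head (a joint): tilt of the reader's head: the line of sight stands at 45 degrees above the horizontal plus this angle (rad, 0 to 0.4), held by friction; differs each time and is to be left as it is
- mug: white mug, 77 x 108 x 89 mm with handle, origin at the centre of its underside; bystander in front of the dish rack, to the robot's left
- lemon: lemon, 72 x 57 x 58 mm, origin at its underside as built; bystander on the worktop to the robot's right
There are look-alikes about, which are no part of the job. Leave any black or blue look-alike of the part that bears tin_center alone.

How it is judged (in metres and radians):
On the way:
1. the tin has been lifted clear of the tray in the fingers (height (world z) of tin_center above 0.085 m and contact force between tin and the fingers above 1 N and contact force between tin and tray below 0.05 N), for 0.2 s.
At the end, for the whole second after the job is handed in: The fingers hold the tin in the air, still (below 20 mm/s and 0.15 rad/s), its axis within 0.15 rad of the lens's line of sight with the base towards the lens, its centre within 15 mm of that line each way and its base 80 to 120 mm from the glass (x of tin_center in the frame of lens between -0.015 and 0.015 m and y of tin_center in the frame of lens between -0.015 and 0.015 m and z of tin_center in the frame of lens between 0.116 and 0.156 m and angle between the z axis of tin_center and the z axis of lens, either way round below 0.15 rad and angle between tin_center's own z axis and vertical below 1.2 rad and contact force between tin and the fingers above 1 N and linear speed of tin below 0.02 m/s and angular speed of tin below 0.15 rad/s); the arm keeps its last pose, push and grip.
It fails at once if a spice jar in the tray is shifted by more than 20 mm or tipped (distance of any of spice_jar_a_center, spice_jar_b_center from where it was at the start of the episode above 0.02 m).
It fails at once if the reader's head is turned or the tin knocks against it (distance of lens from where it was at the start of the episode above 0.004 m or contact force between tin and reader above 1 N).
It fails at once if the mug or lemon is shifted by more than 20 mm (distance of any of mug, lemon from where it was at the start of the episode above 0.02 m).
It also fails if it takes over 32 s, if anything falls off the work surface, if the arm or the gripper's body presses on something with over 40 N, if the wrist force passes 120 N, or if a joint passes its speed limit or range.

## Working session

There is one attempt and no reset: what is moved stays moved. The work goes in short steps, Python scripts to look and compute and a shell command to move; the robot and the scene stay as the last step left them, time stands still between calls to the robot, and variables do not carry over. Pictures are saved under pics/ and viewed, and the job is handed in when it is done.

```bash
ls -la; mkdir -p pics; python3 -m jog --help 2>&1 | head -30
cat > h.py <<'E'
import numpy as np, cv2
from plant import robot, optics
def snap(n,f):
    s=robot.sense(); p=optics.snapshot(n); cv2.imwrite('pics/'+f,p['color']); np.save('pics/'+f+'.npy',dict(p,s=s),allow_pickle=True); return p
E
python3 - <<'E'
from h import *
np.set_printoptions(precision=4,suppress=True)
print(robot.sense())
for n in("scene","side","wrist"):
    p=snap(n,n+'0.png'); print({k:v for k,v in p.items() if k!='color'})
E
```

```text
total 12
drwxr-xr-x  3 agent agent 4096 Dec  7 03:34 .
drwxr-xr-x 23 root  root  4096 Dec  7 03:34 ..
drwxr-xr-x  2 agent agent 4096 Dec  7 03:34 pics
invalid input: not JSON, or not a number
{'t': 0.0, 'qpos': array([-68.0066,  18.4377,  -4.015 ,  83.1735,   1.2962,  78.5406,
        -3.2602]), 'qd': array([-0.09  , -0.0443,  0.0059, -0.0195,  0.0624,  0.0885,  0.003 ]), 'joint_efforts': array([  0.0002, -49.1286,  -0.4039, -31.2523,  -0.064 ,   0.0436,
         0.0002]), 'ee_pos': array([0.2348, 0.6055, 0.2215]), 'tool_rot': array([[-0.9324,  0.3614, -0.0006],
       [ 0.3614,  0.9324, -0.0018],
       [-0.0001, -0.0019, -1.    ]]), 'force': array([0.6315, 0.2053, 0.0504]), 'moment': array([ 0.0062, -0.019 , -0.0281]), 'width': 1.0004072700208502}
{'camera_matrix': array([[475.607 ,   0.    , 324.3828],
       [  0.    , 475.607 , 229.5638],
       [  0.    ,   0.    ,   1.    ]]), 'rvec': array([ 1.9822, -1.2204,  0.5727]), 'tvec': array([-0.4127,  0.3585,  0.6187])}
{'camera_matrix': array([[523.1934,   0.    , 316.421 ],
       [  0.    , 523.1934, 242.7282],
       [  0.    ,   0.    ,   1.    ]]), 'rvec': array([ 1.9858, -0.9077,  0.5084]), 'tvec': array([-0.497 ,  0.2415,  0.7936])}
{'camera_matrix': array([[383.8813,   0.    , 326.8448],
       [  0.    , 383.8813, 233.0152],
       [  0.    ,   0.    ,   1.    ]]), 'mount': array([[ 0.0004, -0.9702, -0.2424,  0.0667],
       [ 1.    ,  0.0002,  0.0011,  0.0008],
       [-0.001 , -0.2424,  0.9702, -0.1622],
       [ 0.    ,  0.    ,  0.    ,  1.    ]])}
```

View pics/scene0.png

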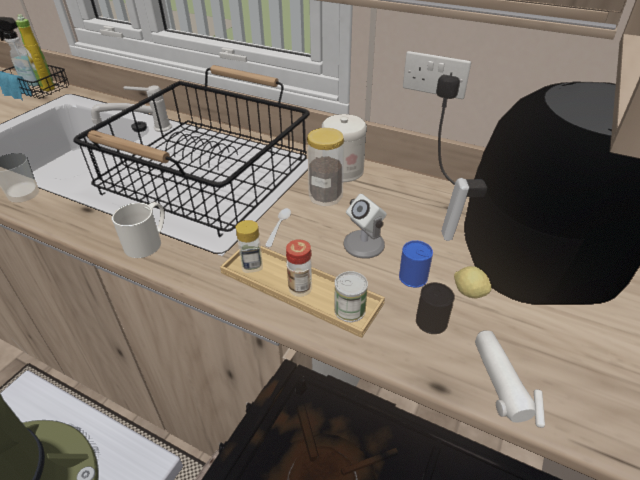

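View pics/side0.png

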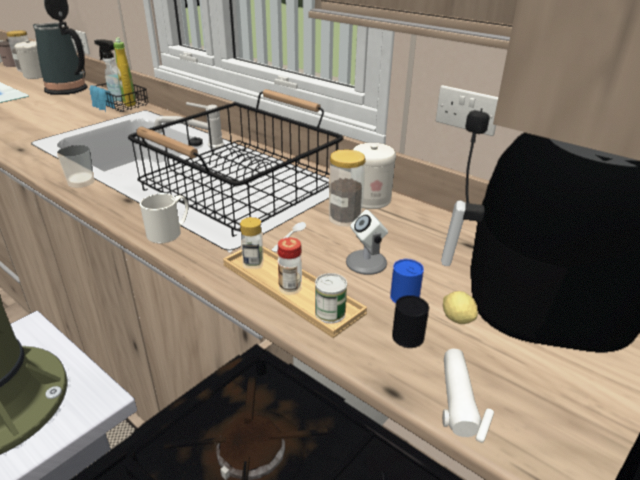

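View pics/wrist0.png

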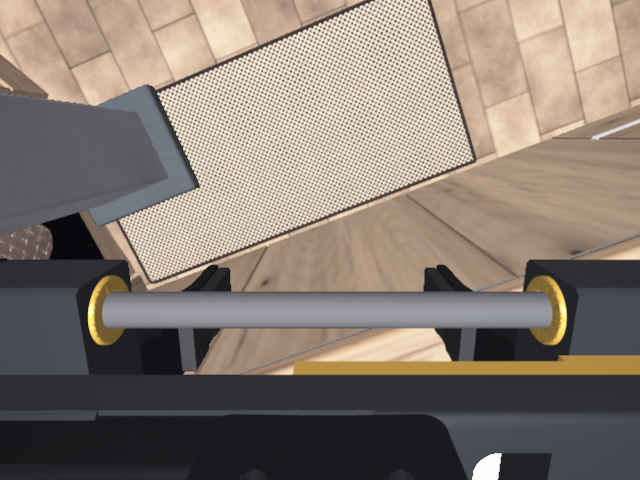

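The scene picture shows the silver/green tin at about (350,297) in the tray's right-hand place. The jars are at (248,245) and (298,267), the reader's lens is at (361,208), and the blue and black decoys are at (416,264) and (434,307). The side view shows the same layout. The wrist view only sees the floor. Next I'll enlarge the region that matters.

Run:
```python
from h import *
np.set_printoptions(precision=4,suppress=True)
for n in("scene","side"):
    p=np.load(f'pics/{n}0.png.npy',allow_pickle=True).item()
    R=cv2.Rodrigues(p['rvec'])[0]; print(n,'cam pos',-R.T@p['tvec'],'fwd',R[2])
im=cv2.imread('pics/scene0.png'); c=im[180:340,215:395]; cv2.imwrite('pics/sc_z.png',cv2.resize(c,None,fx=3.75,fy=3.75,interpolation=2)[:600,:800])
im=cv2.imread('pics/side0.png'); c=im[200:340,215:395]; cv2.imwrite('pics/si_z.png',cv2.resize(c,None,fx=4,fy=4,interpolation=2)[:600,:800])
```

```text
scene cam pos [-0.0354 -0.4819  0.6694] fwd [ 0.6878  0.3492 -0.6364]
side cam pos [-0.0892 -0.7238  0.635 ] fwd [ 0.6429  0.5449 -0.5384]
```

View pics/sc_z.png

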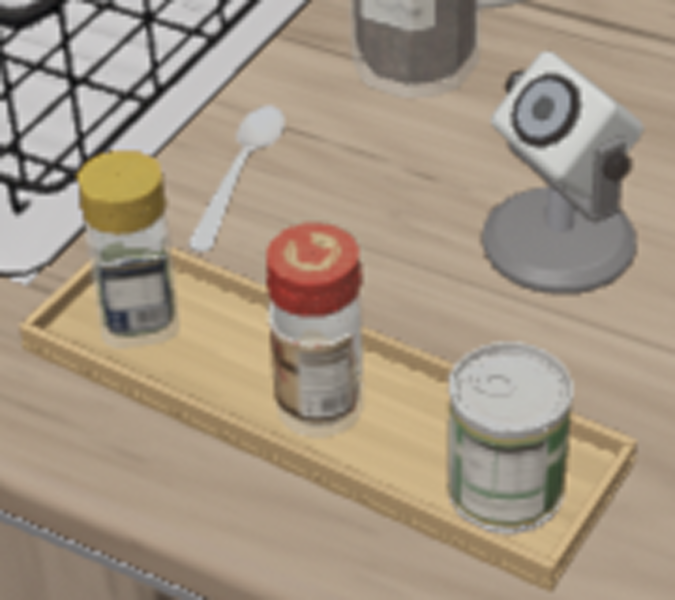

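View pics/si_z.png

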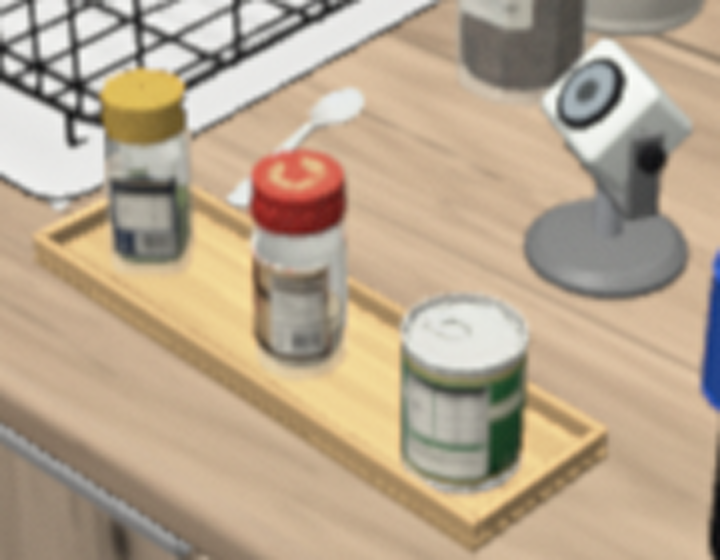

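```bash
cat >> h.py <<'E'
def PM(p):
    if 'mount' in p:
        s=p['s']; T=np.eye(4);T[:3,:3]=s['tool_rot'];T[:3,3]=s['ee_pos']; M=np.linalg.inv(T@p['mount'])[:3]
    else: M=np.c_[cv2.Rodrigues(p['rvec'])[0],p['tvec']]
    return p['camera_matrix']@M
def load(f): return np.load('pics/'+f+'.npy',allow_pickle=True).item()
def tri(ps,uvs):
    A=[]
    for p,(u,v) in zip(ps,uvs):
        P=PM(p); A+= [u*P[2]-P[0], v*P[2]-P[1]]
    X=np.linalg.svd(np.array(A))[2][-1]; X=X[:3]/X[3]
    e=[]
    for p,uv in zip(ps,uvs):
        q=PM(p)@np.r_[X,1]; e.append(np.linalg.norm(q[:2]/q[2]-uv))
    return X,e
def onplane(p,uv,z):
    P=PM(p); A=P[:,:3]; C=-np.linalg.solve(A,P[:,3]); d=np.linalg.solve(A,[*uv,1]); return C+d*(z-C[2])/d[2]
E
python3 - <<'E'
from h import *
np.set_printoptions(precision=4,suppress=True)
a,b=load('scene0.png'),load('side0.png')
S=lambda x,y:(215+x/3.75-.4,180+y/3.75-.4); D=lambda x,y:(215+x/4-.4,200+y/4-.4)
for n,u,v in [('lens',S(543,108),D(590,93)),('lid',S(511,386),D(464,334)),('trayNL',S(22,325),D(37,238)),('trayNR',S(553,578),D(475,543)),('trayFR',S(634,445),D(604,435)),
  ('jarY',S(122,175),D(144,90)),('jarR',S(314,252),D(299,175)),('foot',S(558,238),D(606,243))]:
    print(n,*tri([a,b],[u,v]))
for n,u,v in [('trayNL',S(22,325),D(37,238)),('trayNR',S(553,562),D(475,526)),('trayFR',S(634,440),D(604,430))]:
    print(n,onplane(a,u,.018),onplane(b,v,.018))
E
```

```text
lens [ 0.6708 -0.2012  0.0985] [np.float64(0.43057073443339383), np.float64(0.3489871406651594)]
lid [ 0.4981 -0.2612  0.0738] [np.float64(0.8896306807944043), np.float64(0.7159604073392456)]
trayNL [0.4785 0.0113 0.0122] [np.float64(0.5762437461315435), np.float64(0.4526658831626557)]
trayNR [ 0.4577 -0.303   0.0029] [np.float64(1.1691447129331785), np.float64(0.9574439782542358)]
trayFR [ 0.5431 -0.3094  0.0138] [np.float64(0.6382229567264784), np.float64(0.5262296079450925)]
jarY [ 0.516  -0.0385  0.1053] [np.float64(0.6796819463071372), np.float64(0.5282348101024997)]
jarR [ 0.5045 -0.1553  0.1097] [np.float64(0.6192212575246694), np.float64(0.4872243069253558)]
foot [ 0.6775 -0.2125  0.007 ] [np.float64(0.035635259465830044), np.float64(0.029354309506629712)]
trayNL [0.4754 0.0071 0.018 ] [0.472  0.0042 0.018 ]
trayNR [ 0.4573 -0.3037  0.018 ] [ 0.451  -0.3065  0.018 ]
trayFR [ 0.544  -0.3095  0.018 ] [ 0.5404 -0.3103  0.018 ]
```

Scene crop: lens at about (360,209), lid at (351,283). Side crop: lens at (362,223), lid at (331,283). Triangulation puts the lid at (0.498,-0.261,0.074). I'll move over in short steps, turning the tool so the wrist camera sits on the far side.

```bash
cat >> h.py <<'E'
def go(x,y,z,yang=None):
    "tool-frame shift mm to world target, spin to make tool y point at angle yang deg"
    s=robot.sense(); R=s['tool_rot']; d=R.T@(np.array([x,y,z])-s['ee_pos'])*1000
    c=np.degrees(np.arctan2(R[1,1],R[0,1])); sp=None if yang is None else np.radians((c-yang+180)%360-180)
    print('shift',d.round(1),'norm',np.linalg.norm(d).round(),'spin',sp,'cur',s['ee_pos'].round(4),'yang',c.round(2),'t',s['t'])
E
python3 -m jog '[-1,-39,-27,-10,0.14,-1,-78,-54,-20,0.28,-1,-117,-80,-30,0.42,-1,-156,-107,-40,0.56,-1,-195,-134,-50,0.70]' 20
python3 -c "
from h import *
go(.5,.2,.27,-93.5)"
```

```text
t: 0.65
ee_pos: [0.3691, 0.4088, 0.2728]
tool_rot: [[-0.475, 0.88, -0.0], [0.88, 0.475, 0.0], [0.0, -0.0, -1.0]]
force: [0.1, -0.2, 0.4]
width: 0.999
shift [-245.9   15.9    2.8] norm 246.0 spin 2.127147441111816 cur [0.3691 0.4088 0.2728] yang 28.38 t 0.65
```

```bash
python3 -m jog '[-1,-49,3,0,0.14,-1,-98,6,0,0.28,-1,-147,9,0,0.42,-1,-196,12,0,0.56,-1,-245,16,0,0.70]' 
python3 -c "
from h import *
go(.5,-.04,.27,-93.5)"
```

```text
t: 1.15
ee_pos: [0.5006, 0.2015, 0.2726]
tool_rot: [[0.203, 0.979, 0.0], [0.979, -0.203, 0.0], [0.0, -0.0, -1.0]]
force: [-0.1, 1.2, -0.3]
width: 1.002
shift [-236.6   48.5    2.5] norm 242.0 spin 1.4272773513004866 cur [0.5006 0.2015 0.2726] yang -11.72 t 1.15
```

```bash
python3 -m jog '[-1,-47,10,0,0.14,-1,-94,20,0,0.28,-1,-142,29,0,0.42,-1,-189,39,0,0.56,-1,-236,48,0,0.70]' 
python3 -c "
from h import *
go(.49,-.22,.27,-93.5)"
```

```text
t: 1.65
ee_pos: [0.5, -0.0393, 0.2725]
tool_rot: [[0.786, 0.618, 0.0], [0.618, -0.786, 0.0], [0.0, -0.0, -1.0]]
force: [0.7, 0.8, -0.7]
width: 0.997
shift [-119.5  135.9    2.4] norm 181.0 spin 0.7271581905862355 cur [ 0.5    -0.0393  0.2725] yang -51.84 t 1.65
```

```bash
python3 -m jog '[-1,-24,27,0,0.145,-1,-48,54,0,0.29,-1,-72,81,0,0.436,-1,-96,108,0,0.58,-1,-120,136,0,0.727]' 
python3 -m jog '[-1,0,0,0,0]'
python3 -c "
from h import *
snap('wrist','w1.png');go(.49,-.22,.27,-93.5)"
```

```text
t: 2.15
ee_pos: [0.4907, -0.2197, 0.2725]
tool_rot: [[0.998, -0.061, 0.0], [-0.061, -0.998, 0.001], [0.0, -0.001, -1.0]]
force: [0.6, 0.4, 0.3]
width: 0.998
t: 2.25
ee_pos: [0.4891, -0.2249, 0.2727]
tool_rot: [[0.998, -0.067, -0.0], [-0.067, -0.998, -0.003], [-0.0, 0.003, -1.0]]
force: [0.2, 0.8, -0.0]
width: 1.002
shift [-0.1 -1.6  2.5] norm 3.0 spin 0.00025974378804497026 cur [ 0.49   -0.2216  0.2725] yang -93.49 t 2.3
```

View pics/w1.png

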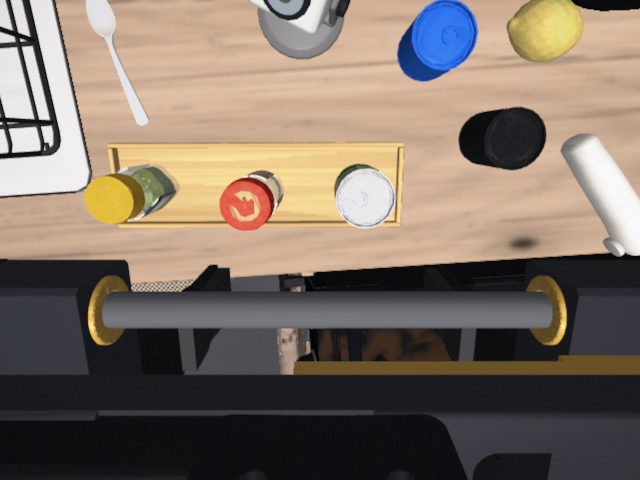

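Wrist view 1: the tray lies level in the frame, with the tin lid at (364,197) and jar caps at (115,198) and (246,203). The reader's head is cut off at the top, around (295,10). I'll move forward for views of the reader.

```bash
python3 -m jog '[-1,32,0,0,0,-1,64,-32,0,0,-1,90,-60,0,0,-1,90,-75,0,0,-1,90,-75,0,0]' 
python3 -m jog '[-1,0,0,0,0,-1,0,0,0,0]'
python3 -c "
from h import *
snap('wrist','w2.png')"
python3 -m jog '[-1,0,40,0,0,-1,0,80,0,0,-1,0,110,0,0,-1,0,110,0,0,-1,0,110,0,0]' 
python3 -m jog '[-1,0,0,0,0]'
python3 -c "
from h import *
snap('wrist','w3.png');print(robot.sense()['t'])
a=cv2.imread('pics/w2.png')[0:260,120:640];b=cv2.imread('pics/w3.png')[0:260,120:640]
a=cv2.imread('pics/w2.png')[0:300,180:580];b=cv2.imread('pics/w3.png')[0:300,180:580]
cv2.imwrite('pics/w23.png',np.hstack([a,b]))"
```

```text
t: 2.8
ee_pos: [0.5859, -0.1438, 0.2715]
tool_rot: [[0.999, -0.047, -0.002], [-0.047, -0.999, 0.001], [-0.002, -0.001, -1.0]]
force: [0.1, -0.1, 0.6]
width: 1.001
t: 3.0
ee_pos: [0.5842, -0.1504, 0.273]
tool_rot: [[0.998, -0.057, 0.0], [-0.057, -0.998, -0.0], [0.0, 0.0, -1.0]]
force: [0.6, 1.0, 0.5]
width: 0.998
t: 3.55
ee_pos: [0.5781, -0.2603, 0.2729]
tool_rot: [[0.998, -0.059, 0.0], [-0.059, -0.998, 0.0], [0.0, -0.0, -1.0]]
force: [0.3, -0.2, 0.5]
width: 0.998
t: 3.65
ee_pos: [0.5792, -0.2576, 0.2726]
tool_rot: [[0.999, -0.054, 0.0], [-0.054, -0.999, 0.001], [0.0, -0.001, -1.0]]
force: [0.8, 0.3, -1.4]
width: 0.998
3.7
```

View pics/w23.png

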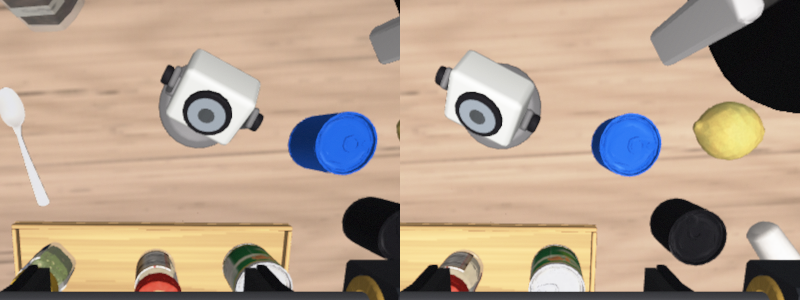

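Run:
```python
from h import *
a=cv2.imread('pics/w2.png')[40:160,330:450];b=cv2.imread('pics/w3.png')[40:160,200:320]
cv2.imwrite('pics/z2.png',np.hstack([cv2.resize(i[:,:],(400,400),interpolation=2) for i in(a,b)]))
```

```text
(no output)
```

View pics/z2.png

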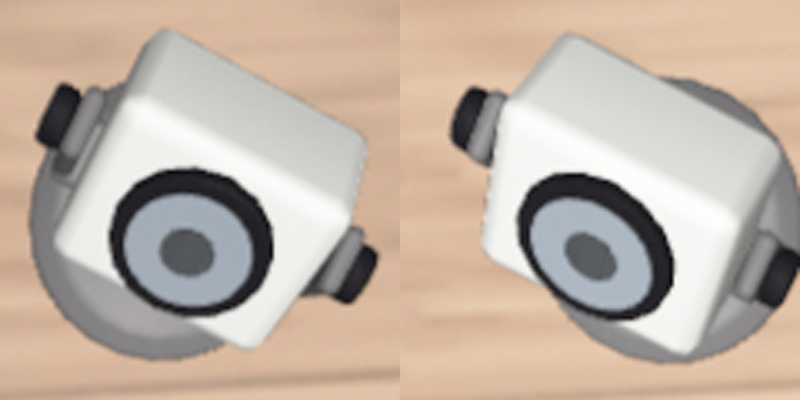

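```bash
cat >> h.py <<'E'
def circpose(p,el,r):
    "el=cv2 ellipse in px; returns 2 (center,normal) in world, normal facing camera"
    (cx,cy),(w,h),ang=el; K=p['camera_matrix']
    t=np.radians(ang); Rr=np.array([[np.cos(t),-np.sin(t)],[np.sin(t),np.cos(t)]])
    A=Rr@np.diag([4/w**2,4/h**2])@Rr.T; c=np.array([cx,cy])
    C=np.zeros((3,3)); C[:2,:2]=A; C[:2,2]=C[2,:2]=-A@c; C[2,2]=c@A@c-1
    Q=K.T@C@K; w_,V=np.linalg.eigh(Q)
    if (w_>0).sum()==1: w_,V=np.linalg.eigh(-Q)
    i=np.argsort(-w_); l=w_[i]; V=V[:,i]  # l1>=l2>0>l3
    P=PM(p); M=np.linalg.solve(K,P); R=M[:,:3]; tv=M[:,3]; out=[]
    for s1 in(1,-1):
        n=V@np.array([s1*np.sqrt((l[0]-l[1])/(l[0]-l[2])),0,np.sqrt((l[1]-l[2])/(l[0]-l[2]))])
        X=V@np.array([s1*np.sqrt((l[0]-l[1])/(l[0]-l[2]))*l[2],0,np.sqrt((l[1]-l[2])/(l[0]-l[2]))*l[0]])*r/np.sqrt(-l[0]*l[2])
        if X[2]<0: X=-X
        if n@X>0: n=-n
        out.append((R.T@(X-tv),R.T@n))
    return out
E
python3 - <<'E'
from h import *
np.set_printoptions(precision=4,suppress=True)
for f,(x0,x1,y0,y1) in {'w2.png':(355,420,85,142),'w3.png':(230,288,88,142),'scene0.png':(346,374,196,222),'side0.png':(348,378,208,240)}.items():
    p=load(f); s=8 ; im=cv2.resize(p['color'][y0:y1,x0:x1],None,fx=s,fy=s,interpolation=cv2.INTER_CUBIC).astype(int)
    g=im.mean(2); h,w=g.shape; seed=(w//2,h//2)
    dark=(g<100).astype(np.uint8); 
    white=(g>(205 if f[0]=='s' and 0 else 140)).astype(np.uint8)
    cs,_=cv2.findContours(dark,cv2.RETR_CCOMP,cv2.CHAIN_APPROX_NONE)
    cs=sorted(cs,key=cv2.contourArea)[::-1][:4]
    for c in cs:
        if cv2.contourArea(c)<0.06*h*w: continue
        e=cv2.fitEllipse(c); e2=((((e[0][0]+.5)/s-.5+x0),((e[0][1]+.5)/s-.5+y0)),(e[1][0]/s,e[1][1]/s),e[2])
        print(f,np.round(e2[0],2),np.round(e2[1],2),round(e2[2],1),'ratio',e2[1][0]/e2[1][1],'area',cv2.contourArea(c)/ (np.pi*e[1][0]*e[1][1]/4))
        r=.021
        for C,n in circpose(p,e2,r): print('    ',C,n,'el',np.degrees(np.arcsin(n[2])).round(1),'az',np.degrees(np.arctan2(n[1],n[0])).round(1))
E
```

```text
w2.png [386.92 112.27] [43.96 49.09] 104.7 ratio 0.8956006286659096 area 0.9999192720904657
     [ 0.6673 -0.2054  0.0908] [ 0.4521 -0.0588  0.89  ] el 62.9 az -7.4
     [ 0.6663 -0.205   0.0906] [-0.5346  0.3117  0.7855] el 51.8 az 149.8
w2.png [386.03 114.62] [33.43 39.15] 106.9 ratio 0.8540944507055567 area 0.9997208321998705
     [ 0.6693 -0.2176  0.0041] [ 0.5088 -0.0935  0.8558] el 58.8 az -10.4
     [ 0.6684 -0.2172  0.004 ] [-0.5794  0.3317  0.7445] el 48.1 az 150.2
w3.png [258.23 113.66] [37.53 51.74] 130.7 ratio 0.7252737385424074 area 0.9990891179657125
     [ 0.6672 -0.2026  0.0914] [ 0.4462 -0.5498  0.7061] el 44.9 az -50.9
     [ 0.6662 -0.2018  0.0915] [-0.541   0.2968  0.7869] el 51.9 az 151.3
w3.png [256.88 115.86] [28.17 41.32] 128.9 ratio 0.6816830297870863 area 0.9996759273744912
     [ 0.6705 -0.1863  0.0059] [ 0.4995 -0.5674  0.6547] el 40.9 az -48.6
     [ 0.6698 -0.1856  0.006 ] [-0.5819  0.3242  0.7458] el 48.2 az 150.9
scene0.png [360.18 209.08] [16.08 20.01] 35.0 ratio 0.8035056338876608 area 0.9991857845443685
     [ 0.7118 -0.1874  0.0652] [-0.5862 -0.7747  0.2371] el 13.7 az -127.1
     [ 0.7118 -0.187   0.0653] [-0.6115  0.3024  0.7312] el 47.0 az 153.7
scene0.png [359.48 208.45] [13.22 16.63] 34.8 ratio 0.7946644648887244 area 0.9978544614409274
     [ 0.8636 -0.1255 -0.0563] [-0.5772 -0.7845  0.2268] el 13.1 az -126.3
     [ 0.8636 -0.1252 -0.0561] [-0.6075  0.3146  0.7293] el 46.8 az 152.6
side0.png [352.76 213.1 ] [11.89 16.05] 37.8 ratio 0.7406584574458036 area 0.8788972456613567
     [ 0.8878 -0.0199 -0.0385] [-0.3561 -0.934   0.0301] el 1.7 az -110.9
     [ 0.8877 -0.0196 -0.0383] [-0.6967  0.1754  0.6956] el 44.1 az 165.9
```

Run:
```python
from h import *
np.set_printoptions(precision=4,suppress=True)
a,b,c,d=load('w2.png'),load('w3.png'),load('scene0.png'),load('side0.png')
print('inner',*tri([a,b],[(386.03,114.62),(256.88,115.86)]))
print('inner4',*tri([a,b,c,d],[(386.03,114.62),(256.88,115.86),(359.5,208.45),(362.2,223)]))
print('outer',*tri([a,b],[(386.92,112.27),(258.23,113.66)]))
A=lambda x,y:(330+x*.3-.35,40+y*.3-.35); B=lambda x,y:(200+(x-400)*.3-.35,40+y*.3-.35)
F=[tri([a,b],[A(*u),B(*v)])[0] for u,v in [((130,97),(510,100)),((352,212),(738,222)),((250,345),(690,352)),((57,245),(487,255))]]
print(np.array(F)); n=np.linalg.svd(np.array(F)-np.mean(F,0))[2][2]; n*=np.sign(n[2]); print('face n',n,np.degrees(np.arcsin(n[2])),np.degrees(np.arctan2(n[1],n[0])))
k=[tri([a,b],[A(*u),B(*v)]) for u,v in [((61,118),(472,120)),((358,270),(780,278))]]; print(k)
e=k[1][0]-k[0][0]; print('knob az',np.degrees(np.arctan2(e[1],e[0]))-90)
t=load('w1.png'); print('lid wrist z.077',onplane(t,(364.5,197),.077), tri([t,c,d],[(364.5,197),(351.3,282.9),(331,283.5)]))
for uv in [(110,144),(403,144),(400,225),(120,226)]: print('tray',onplane(t,uv,.018))
```

```text
inner [ 0.6646 -0.2027  0.1034] [np.float64(0.004758426010538808), np.float64(0.0047571231525322085)]
inner4 [ 0.6654 -0.2036  0.1021] [np.float64(1.2728719104588564), np.float64(1.6158281192434876), np.float64(0.702695987197477), np.float64(0.6732037406675352)]
outer [ 0.6665 -0.2037  0.1018] [np.float64(0.08007324008514768), np.float64(0.08005575728240548)]
[[ 0.6996 -0.1885  0.1116]
 [ 0.67   -0.2404  0.1138]
 [ 0.6397 -0.2228  0.0783]
 [ 0.668  -0.1715  0.0813]]
face n [-0.5956  0.3301  0.7323] 47.0822620184636 151.00507822881255
[(array([ 0.6992, -0.1734,  0.0892]), [np.float64(0.25462760240577403), np.float64(0.2544967746811472)]), (array([ 0.6573, -0.2488,  0.0893]), [np.float64(0.5336251737646313), np.float64(0.5337321269646851)])]
knob az -209.06774557461102
lid wrist z.077 [ 0.4973 -0.2602  0.077 ] (array([ 0.4976, -0.2618,  0.0736]), [np.float64(1.639633753166277), np.float64(1.0435015020421878), np.float64(0.5891114641619157)])
tray [0.5623 0.0005 0.018 ]
tray [ 0.5416 -0.3086  0.018 ]
tray [ 0.4538 -0.3037  0.018 ]
tray [0.4736 0.0076 0.018 ]
```

The inner lens circles, face corners and knobs agree: lens at about (0.6655,-0.203,0.1025), azimuth 151°, elevation 47-48°. Since the arm can't tilt the tool, I'll grip the tin high and lightly. Dragging it towards the robot over the near tray wall should then make it pivot in the pads by about 42°.

```bash
python3 -c "
from h import *
go(.4975,-.261,.27,-93.7)"
```

```text
shift [-81.6   8.3   2.5] norm 82.0 spin 0.011137456856385945 cur [ 0.5795 -0.2571  0.2726] yang -93.06 t 3.7
```

```bash
python3 -m jog '[-1,-41,4,0,0,-1,-82,8,0,0,-1,-82,8,40,0,-1,-82,8,90,0,-1,-82,8,100,0]'
python3 -m jog '[-1,0,0,0,0,-1,0,0,0,0,-1,0,0,0,0]'
python3 -c "
from h import *
for i in range(3): snap('wrist','w4.png');go(.4975,-.261,.048,-93.7)"
```

```text
t: 4.2
ee_pos: [0.4941, -0.2585, 0.1682]
tool_rot: [[0.999, -0.053, -0.007], [-0.053, -0.999, 0.004], [-0.007, -0.004, -1.0]]
force: [-1.2, 1.1, 0.6]
width: 1.001
t: 4.5
ee_pos: [0.4984, -0.2626, 0.1749]
tool_rot: [[0.998, -0.055, 0.003], [-0.055, -0.998, -0.001], [0.003, 0.001, -1.0]]
force: [0.7, 0.6, 0.4]
width: 1.005
shift [ -1.2  -1.7 126.6] norm 127.0 spin 0.00968196563963615 cur [ 0.4982 -0.2626  0.1746] yang -93.15 t 4.55
shift [ -0.9  -1.5 126.3] norm 126.0 spin 0.00955161866050254 cur [ 0.498  -0.2625  0.1743] yang -93.15 t 4.6
shift [ -0.6  -1.5 126. ] norm 126.0 spin 0.009394394494893193 cur [ 0.4977 -0.2624  0.174 ] yang -93.16 t 4.65
```

View pics/w4.png

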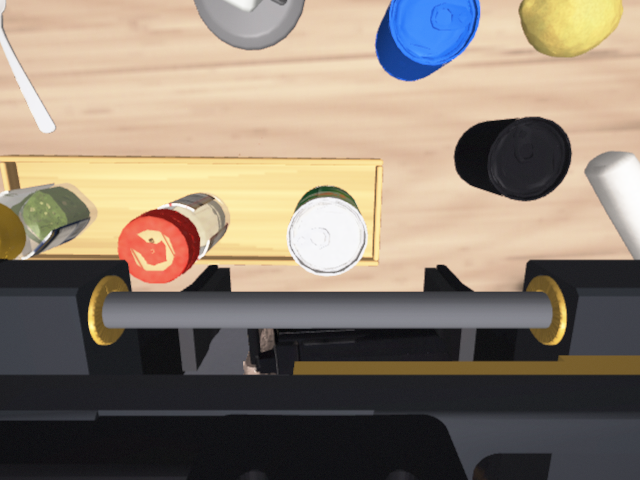

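Wrist view 4: the lid is at (327,234), centred between the fingers, whose midline is at about x=327. I'll check it and then descend.

```bash
python3 -c "
from h import *
t=load('w4.png'); print(onplane(t,(327,234),.077),tri([t,load('w1.png')],[(327,234),(364.5,197)]))"
python3 -m jog '[-1,-1,0,30,0,-1,-1,0,60,0,-1,-1,0,90,0,-1,-1,0,110,0,-1,-1,0,126,0]'
python3 -m jog '[-1,0,0,0,0,-1,0,0,0,0,-1,0,0,0,0,-1,0,0,0,0]'
python3 -c "
from h import *
go(.4975,-.261,.048,-93.7)"
```

```text
[ 0.49806914 -0.26141724  0.077     ] (array([ 0.49563402, -0.26120146,  0.0669324 ]), [np.float64(0.16514233170305284), np.float64(0.12386349650116768)])
t: 5.15
ee_pos: [0.4958, -0.2617, 0.0457]
tool_rot: [[0.998, -0.055, -0.0], [-0.055, -0.998, 0.0], [-0.0, -0.0, -1.0]]
force: [0.1, -0.1, 0.3]
width: 1.002
t: 5.55
ee_pos: [0.4967, -0.2622, 0.0478]
tool_rot: [[0.998, -0.055, 0.002], [-0.055, -0.998, -0.0], [0.002, 0.0, -1.0]]
force: [-0.1, 0.2, 0.3]
width: 0.999
shift [ 0.7 -1.3 -0.2] norm 1.0 spin 0.00940825191653999 cur [ 0.4967 -0.2622  0.0478] yang -93.16 t 5.55
```

```bash
python3 -m jog '[1,1,-1,0,0,1,1,-1,0,0,1,1,-1,0,0,1,1,-1,0,0,1,1,-1,0,0]' 5
python3 -m jog '[1,0,0,0,0,1,0,0,0,0]'
```

```text
t: 6.05
ee_pos: [0.4968, -0.2611, 0.0466]
tool_rot: [[0.998, -0.055, 0.0], [-0.055, -0.998, -0.0], [0.0, 0.0, -1.0]]
force: [0.1, -0.7, 0.2]
width: 0.659
t: 6.25
ee_pos: [0.4969, -0.2611, 0.0466]
tool_rot: [[0.998, -0.055, 0.0], [-0.055, -0.998, -0.0], [0.0, 0.0, -1.0]]
force: [-0.2, -0.9, 0.3]
width: 0.66
```

```bash
python3 -m jog '[1,-5,0,-1,0,1,-10,0,-1,0,1,-15,0,-2,0,1,-20,0,-3,0,1,-25,0,-3,0]'
python3 -m jog '[1,0,0,0,0,1,0,0,0,0]'
python3 -c "
from h import *
snap('scene','s5.png');im=cv2.imread('pics/s5.png')[200:350,220:420];cv2.imwrite('pics/s5z.png',cv2.resize(im,None,fx=4,fy=4,interpolation=2))"
```

```text
t: 6.75
ee_pos: [0.473, -0.2597, 0.0507]
tool_rot: [[0.998, -0.055, 0.003], [-0.055, -0.998, -0.0], [0.003, 0.0, -1.0]]
force: [3.2, 0.4, 4.7]
width: 0.66
t: 6.95
ee_pos: [0.4721, -0.2598, 0.0504]
tool_rot: [[0.998, -0.055, 0.001], [-0.055, -0.998, -0.0], [0.001, -0.0, -1.0]]
force: [2.9, -0.2, 5.7]
width: 0.656
```

View pics/s5z.png

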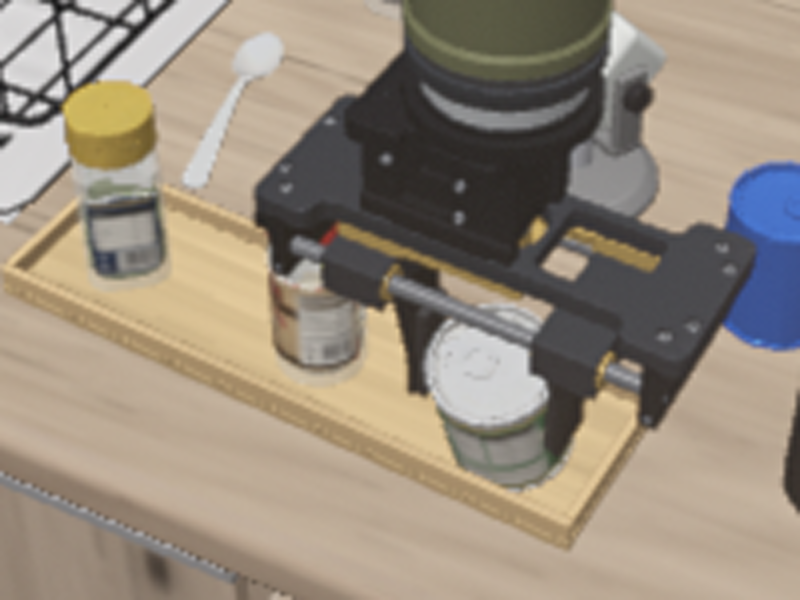

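The scene picture shows the lid at zoomed (490,375) leaning towards the robot, so the tin is pivoting in the pads as planned. I'll continue.

```bash
python3 -m jog '[1,-5,0,-1,0,1,-10,0,-2,0,1,-15,0,-2,0,1,-20,0,-2,0,1,-20,0,-2,0]'
python3 -m jog '[1,0,0,0,0,1,0,0,0,0]'
python3 -c "
from h import *
for n in('scene','side','wrist'): snap(n,n[:2]+'6.png')
im=cv2.imread('pics/sc6.png')[240:350,300:400];im2=cv2.imread('pics/si6.png')[250:360,280:380];cv2.imwrite('pics/s6z.png',np.hstack([cv2.resize(i,None,fx=4,fy=4,interpolation=2) for i in (im,im2)]))"
```

```text
t: 7.5
ee_pos: [0.45, -0.2582, 0.0509]
tool_rot: [[0.998, -0.056, -0.002], [-0.056, -0.998, 0.001], [-0.002, -0.001, -1.0]]
force: [-0.4, -0.6, -1.1]
width: 0.657
t: 7.7
ee_pos: [0.4513, -0.258, 0.051]
tool_rot: [[0.998, -0.055, -0.001], [-0.055, -0.998, 0.001], [-0.002, -0.001, -1.0]]
force: [-0.3, -0.2, -2.2]
width: 0.655
```

View pics/s6z.png

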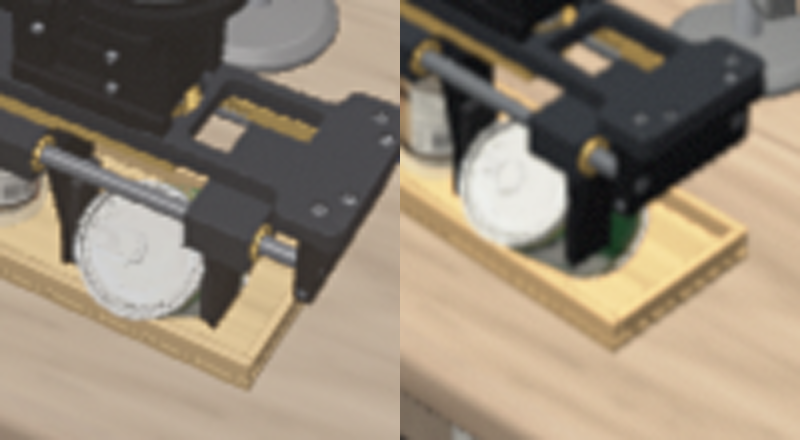

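View pics/wr6.png

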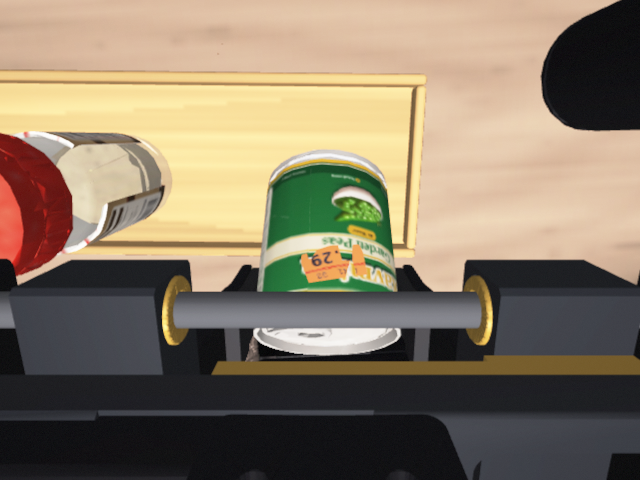

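The lid ellipse is centred at about scene (335,302) and side (408-zoom,182). The wrist view shows the tin leaning towards the robot by roughly 45°. I'll measure the tilt more exactly from the lid outline.

Run:
```python
from h import *
a=cv2.imread('pics/sc6.png')[275:330,310:365];b=cv2.imread('pics/si6.png')[270:325,285:340]
o=np.hstack([cv2.resize(i,(400,400),interpolation=2) for i in(a,b)])
cv2.imwrite('pics/z7.png',o)
w=cv2.imread('pics/wr6.png')[140:370,240:420]; cv2.imwrite('pics/w7.png',cv2.resize(w,None,fx=2.6,fy=2.6,interpolation=2))
```

```text
(no output)
```

View pics/z7.png

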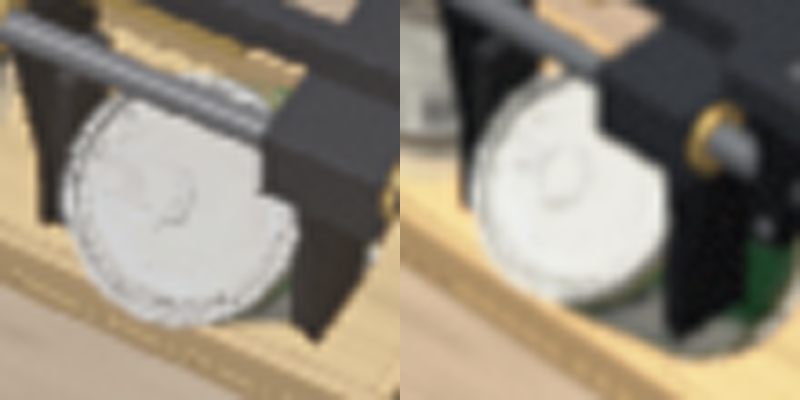

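View pics/w7.png

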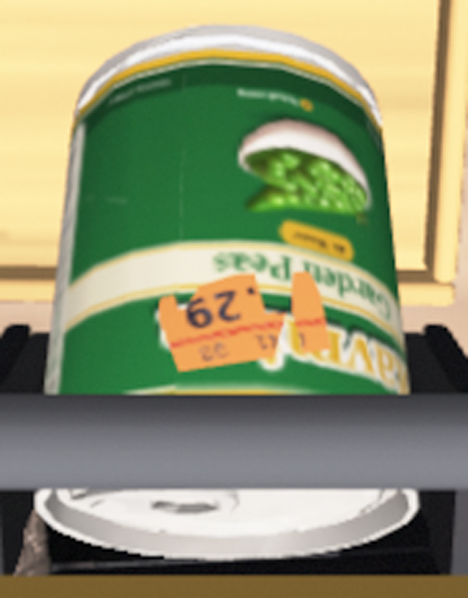

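Run:
```python
from h import *
np.set_printoptions(precision=4,suppress=True)
k=55/400
S=[(62,195),(70,150),(100,106),(185,76),(238,92),(180,326),(130,310),(85,265),(298,228),(280,280),(240,315)]
D=[(70,200),(80,150),(110,105),(170,78),(80,240),(110,285),(160,305),(210,295),(250,260),(268,215)]
cs=[]
ps=[load('sc6.png'),load('si6.png')]
for p,L,(x0,y0) in zip(ps,(S,D),((310,275),(285,270))):
    pts=np.array([[x0+x*k-.43,y0+y*k-.43] for x,y in L],np.float32)
    e=cv2.fitEllipse(pts); cs.append(e[0]); print(e)
    for C,n in circpose(p,e,.0285): print(C,n,'tilt',np.degrees(np.arccos(n[2])),'az',np.degrees(np.arctan2(n[1],n[0])))
X,_=tri(ps,cs); print(X,_)
s=robot.sense();print(s['ee_pos'],s['t'])
G=s['ee_pos']+[0,0,.019]; d=X-G; print('lid-grasp',d*1000)
print('wrist near lid rim pt row on tool plane')
p=load('wr6.png')
# far base rim pt and near lid rim pt in plane through tcp along tool x: intersect rays
P=PM(p);A=P[:,:3];C=-np.linalg.solve(A,P[:,3]);R=s['tool_rot']
for uv in [(240+235/2.6,140+25/2.6),(240+235/2.6,140+557/2.6)]:
    r=R.T@np.linalg.solve(A,[*uv,1]); c=R.T@(C-s['ee_pos']); print('cam',c*1000,'dir x/z slope',r[0]/r[2])
```

```text
((334.60919189453125, 302.16925048828125), (32.21760559082031, 35.06290054321289), 156.1775360107422)
[ 0.4422 -0.2582  0.0802] [-0.3042 -0.5087  0.8054] tilt 36.34766115569175 az -120.88258150336577
[ 0.4417 -0.2578  0.08  ] [-0.8161 -0.0168  0.5777] tilt 54.71236243214931 az -178.8217971784565
((308.1159973144531, 295.9608154296875), (27.462631225585938, 31.348970413208008), 8.066872596740723)
[ 0.4767 -0.226   0.038 ] [-0.2394 -0.8354  0.4947] tilt 60.348998445046576 az -105.98765211937881
[ 0.4763 -0.2255  0.0381] [-0.7971 -0.077   0.599 ] tilt 53.205189738522215 az -174.4833743334305
[ 0.4438 -0.256   0.0746] [np.float64(1.1542058147074605), np.float64(0.9220610952347029)]
[ 0.4517 -0.2582  0.0513] 7.85
lid-grasp [-7.8955  2.2595  4.3604]
wrist near lid rim pt row on tool plane
cam [  65.7664   -0.9352 -162.1344] dir x/z slope -0.03291848926292585
cam [  65.7664   -0.9352 -162.1344] dir x/z slope -0.6168075039589163
```

Run:
```python
import numpy as np
from scipy.optimize import fsolve
for gx in(-3,0,3):
  for z0 in (-19,):
    def f(v):
        t,b=v;s,c=np.sin(t),np.cos(t)
        L=(gx-b*s-28.5*c, z0-b*c+28.5*s); B=(gx+(72-b)*s+28.5*c, z0+(72-b)*c-28.5*s)
        return [L[0]-(65.8-.6168*(L[1]+162.1)), B[0]-(65.8-.0329*(B[1]+162.1))]
    r=fsolve(f,[.8,11]); print(gx,np.degrees(r[0]),r[1], np.abs(f(r)).max())
```

```text
-3 40.6170891814177 8.286450489235735 2.1316282072803006e-14
0 35.52495721374014 8.756115710501643 1.0658141036401503e-14
3 31.689622458390218 9.948710515560288 2.1259438653942198e-11
```

The measurements disagree: the lid ellipses give about 53°, the convergence of the wrist-view edges about 47°, and the rim rays 35-40°. I'll extract the edges properly.

Run:
```python
from h import *
np.set_printoptions(precision=3,suppress=True)
p=load('wr6.png'); im=p['color']
for r in (180,200,220,235): print(r,'L',im[r,258:276].tolist()); print('  R',im[r,380:400].tolist())
print('T328',im[145:165,328].tolist())
```

```text
180 L [[158, 224, 249], [157, 224, 249], [159, 224, 249], [157, 223, 249], [159, 224, 249], [160, 225, 249], [159, 224, 249], [157, 224, 249], [157, 224, 249], [158, 225, 249], [156, 224, 249], [150, 185, 216], [207, 213, 220], [209, 222, 230], [146, 187, 210], [77, 146, 175], [47, 123, 143], [71, 119, 124]]
  R [[65, 136, 161], [114, 149, 168], [165, 173, 180], [211, 216, 221], [195, 203, 213], [158, 204, 234], [149, 214, 244], [147, 213, 243], [148, 214, 243], [148, 215, 243], [148, 214, 243], [148, 214, 243], [149, 214, 243], [147, 212, 243], [147, 213, 243], [147, 213, 243], [146, 211, 243], [147, 213, 243], [146, 212, 243], [146, 212, 243]]
200 L [[165, 232, 252], [165, 232, 252], [165, 231, 252], [165, 231, 252], [165, 232, 252], [166, 231, 252], [166, 232, 252], [164, 228, 250], [149, 183, 210], [127, 134, 139], [145, 154, 161], [171, 182, 189], [161, 177, 176], [109, 133, 113], [58, 95, 48], [46, 86, 32], [45, 86, 30], [46, 88, 30]]
  R [[46, 88, 30], [44, 87, 28], [43, 85, 30], [43, 81, 29], [42, 79, 27], [38, 75, 27], [37, 68, 27], [42, 64, 35], [137, 199, 234], [164, 230, 
[... 1035 characters left out ...]
, [50, 96, 33], [51, 96, 32], [50, 100, 31]]
  R [[52, 101, 34], [52, 100, 35], [51, 98, 34], [50, 96, 33], [49, 95, 31], [48, 93, 32], [48, 91, 30], [46, 87, 29], [45, 84, 28], [43, 82, 29], [43, 79, 28], [94, 140, 142], [149, 216, 242], [164, 231, 251], [166, 232, 251], [166, 231, 251], [165, 231, 251], [165, 231, 251], [165, 231, 251], [165, 231, 252]]
T328 [[163, 231, 251], [163, 230, 251], [162, 228, 250], [162, 228, 250], [181, 219, 238], [201, 204, 209], [202, 206, 211], [203, 207, 212], [228, 228, 230], [247, 245, 245], [249, 247, 247], [234, 233, 234], [204, 208, 213], [189, 207, 217], [131, 197, 226], [57, 189, 233], [55, 180, 223], [60, 149, 169], [135, 171, 167], [139, 167, 160]]
```

```bash
cat >> h.py <<'E'
def edges(p,rows,bg,c0=327):
    L=[];Rr=[]
    for r in rows:
        b=bg[r].astype(float)
        i=c0
        while b[i]<.5: i-=1
        L.append((i+ (1-0),r)); 
        j=c0
        while b[j]<.5: j+=1
        Rr.append((j-1,r))
    return np.array(L,float),np.array(Rr,float)
def axis_from(p,L,Rr):
    K=p['camera_matrix']; ns=[]
    for q in(L,Rr):
        c=np.polyfit(q[:,1],q[:,0],1); res=np.std(q[:,0]-np.polyval(c,q[:,1]))
        l=np.array([1,-c[0],-c[1]]); n=K.T@l; ns.append(n/np.linalg.norm(n)); print('line',c,res)
    a=np.cross(*ns); a/=np.linalg.norm(a); a=p['mount'][:3,:3]@a  # tool coords
    if a[2]>0:a=-a   # base->lid is up => tool -z
    return a
E
python3 - <<'E'
from h import *
p=load('wr6.png'); im=p['color'].astype(int)
bg=(im[...,2]-im[...,0]>62)&(im[...,2]>205)
print(bg[200,258:276].astype(int),bg[220,380:400].astype(int))
for rows in (range(195,243),range(200,230)):
    L,R=edges(p,rows,bg)
    # subpixel: use intensity R-B interpolation
    a=axis_from(p,L,R); print('axis tool',a,'tilt',np.degrees(np.arctan2(np.hypot(*a[:2]),-a[2])),'x',np.degrees(np.arctan2(a[0],-a[2])),'y',np.degrees(np.arcsin(a[1])))
E
```

```text
[1 1 1 1 1 1 1 1 0 0 0 0 0 0 0 0 0 0] [0 0 0 0 0 0 0 0 0 0 1 1 1 1 1 1 1 1 1 1]
line [  0.53566001 154.18745477] 12.370382011931646
line [ -0.99066435 591.50182733] 12.899542789733129
axis tool [ 0.37527655  0.05045114 -0.92553887] tilt 22.250247951509287 x 22.070988169297866 y 2.891865170225401
line [-9.29922136e-02  2.84946830e+02] 0.29238258975398934
line [ -0.86362625 568.38116426] 11.487918454790996
axis tool [ 0.54232607  0.18467089 -0.81962131] tilt 34.95309663008307 x 33.49176297936863 y 10.641945135277895
```

Run:
```python
from h import *
p=load('wr6.png'); im=p['color'].astype(float)
q=im[...,2]-im[...,0]
def out(r,cs):
    ref=q[r,cs[:4]].mean()
    for k,c in enumerate(cs):
        if q[r,c]<ref*.6:
            f=(ref*.6-q[r,c])/(q[r,cs[k-1]]-q[r,c]); return c+f*(cs[k-1]-c)
for rows in (range(190,242),range(195,225),range(210,242)):
    L=np.array([(out(r,list(range(250,300))),r) for r in rows]);R=np.array([(out(r,list(range(402,350,-1))),r) for r in rows])
    a=axis_from(p,L,R); print('tilt',np.degrees(np.arctan2(np.hypot(*a[:2]),-a[2])),'x',np.degrees(np.arctan2(a[0],-a[2])),'y',np.degrees(np.arcsin(a[1])))
```

```text
line [-1.13162676e-01  2.88974403e+02] 0.13682165859208162
line [1.07644913e-01 3.65794432e+02] 0.19583290677513412
tilt 42.40800666293906 x -42.40797940052718 y -0.05341761412790435
line [-1.00175553e-01  2.86231174e+02] 0.07071084471453952
line [9.90612565e-02 3.67672445e+02] 0.08788507553894821
tilt 44.979680109796334 x -44.979664082869384 y 0.042839790623730965
line [-1.17301600e-01  2.89933575e+02] 0.09399203529377817
line [1.03484629e-01 3.66719501e+02] 0.0787792726868465
tilt 42.40298676619706 x -42.402390917074555 y -0.24970628571666503
```

The wrist edge-plane method gives a tilt of 42-45°, against the 42° needed. I'll tighten the grip and lift.

```bash
python3 -m jog '[1,0,0,0,0,1,0,0,0,0,1,0,0,0,0,1,0,0,0,0]' 60
python3 -m jog '[1,0,0,-10,0,1,0,0,-30,0,1,0,0,-60,0,1,0,0,-95,0,1,0,0,-135,0]'
python3 -m jog '[1,0,0,-30,0,1,0,0,-50,0,1,0,0,-50,0,1,0,0,-50,0]'
python3 - <<'E'
from h import *
snap('wrist','wr8.png'); snap('scene','sc8.png'); s=robot.sense(); print(s['ee_pos'],s['t'],s['force'])
cv2.imwrite('pics/c8.png',np.hstack([cv2.imread('pics/wr8.png')[100:400,200:460],cv2.resize(cv2.imread('pics/sc8.png')[180:330,240:440],(400,300))]))
E
```

```text
t: 8.25
ee_pos: [0.4519, -0.2584, 0.0516]
tool_rot: [[0.998, -0.055, 0.0], [-0.055, -0.998, 0.0], [0.0, -0.0, -1.0]]
force: [0.1, 0.1, -1.1]
width: 0.648
t: 8.75
ee_pos: [0.4511, -0.2584, 0.1879]
tool_rot: [[0.998, -0.056, -0.001], [-0.056, -0.998, 0.0], [-0.001, -0.0, -1.0]]
force: [-0.5, 0.3, -1.2]
width: 0.649
t: 9.15
ee_pos: [0.4517, -0.2584, 0.2364]
tool_rot: [[0.998, -0.055, 0.0], [-0.055, -0.998, 0.0], [0.0, -0.0, -1.0]]
force: [-0.3, 0.1, -1.4]
width: 0.648
[ 0.45100131 -0.25798369  0.23512166] 9.25 [-0.30643201  0.85290535 -2.66906777]
```

View pics/c8.png

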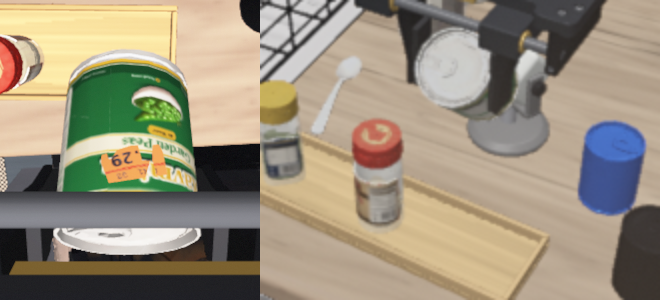

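The tin is held clear of the tray, leaning towards the robot, and both jars stand undisturbed. Now I'll work out the presentation pose.

```bash
python3 -c "
from h import *
go(.5726,-.1509,.2036,-119.3)"
```

```text
shift [ 115.6 -113.6   31.3] norm 165.0 spin 0.4560680624883454 cur [ 0.451  -0.258   0.2351] yang -93.17 t 9.25
```

```bash
python3 -m jog '[1,24,-24,0,0.1,1,48,-47,0,0.2,1,72,-70,0,0.3,1,96,-94,0,0.4,1,115,-114,0,0.456]'
python3 -m jog '[1,0,0,0,0,1,0,0,15,0,1,0,0,31,0,1,0,0,31,0,1,0,0,31,0]'
python3 -m jog '[1,0,0,0,0,1,0,0,0,0,1,0,0,0,0,1,0,0,0,0]'
python3 - <<'E'
from h import *
for n in('wrist','scene','side'): snap(n,n[:2]+'9.png')
go(.5726,-.1509,.2036,-119.3)
A=cv2.resize(cv2.imread('pics/sc9.png')[130:280,270:420],(400,400),interpolation=2)
B=cv2.resize(cv2.imread('pics/si9.png')[130:280,280:430],(400,400),interpolation=2)
cv2.imwrite('pics/c9.png',np.hstack([A,B]))
E
```

```text
t: 9.75
ee_pos: [0.5735, -0.1489, 0.2345]
tool_rot: [[0.871, -0.491, -0.003], [-0.491, -0.871, 0.0], [-0.003, 0.001, -1.0]]
force: [0.7, 0.5, -1.7]
width: 0.646
t: 10.25
ee_pos: [0.5718, -0.1517, 0.2045]
tool_rot: [[0.871, -0.491, -0.002], [-0.491, -0.871, 0.0], [-0.002, 0.001, -1.0]]
force: [0.4, 0.1, -1.2]
width: 0.645
t: 10.65
ee_pos: [0.5733, -0.1509, 0.206]
tool_rot: [[0.872, -0.489, 0.001], [-0.489, -0.872, 0.0], [0.001, -0.001, -1.0]]
force: [0.9, -0.5, -2.5]
width: 0.641
shift [-0.4  0.3  2.1] norm 2.0 spin 0.00033684575703290707 cur [ 0.5731 -0.1509  0.2057] yang -119.28 t 10.8
```

View pics/c9.png

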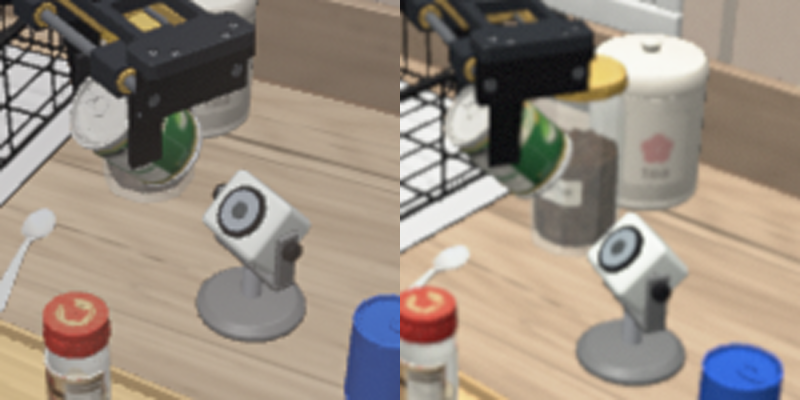

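View pics/wr9.png

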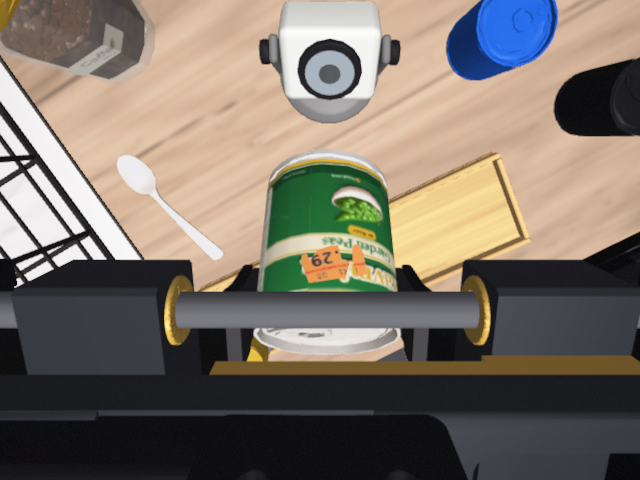

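Scene and side crops: the tin's base faces the lens, with the tin at crop (140,130) and the lens at (240,210). In the wrist view the lens at (330,68) lines up with the tin's centre column 327, and the knobs are level, so the azimuth is right. As a check on tilt and centre, I'll overlay the believed rims.

Run:
```python
from h import *
tiles=[]
for f,(x0,y0,w) in {'sc9.png':(285,145,110),'si9.png':(285,145,110),'wr9.png':(220,60,220)}.items():
    p=load(f); s=p['s']; R=s['tool_rot']; k=266/w*1.0
    k=(400 if f[0]=='w' else 400)/w
    im=cv2.resize(p['color'][y0:y0+w,x0:x0+w],None,fx=k,fy=k,interpolation=2)
    th=np.radians(43.); a=R@np.array([-np.sin(th),0,-np.cos(th)]); C=s['ee_pos']+R@np.array([.0156,0,0])
    u=np.cross(a,[0,0,1.]);u/=np.linalg.norm(u); v=np.cross(a,u); t=np.linspace(0,2*np.pi,60)
    for c,col in((C-.036*a,(0,0,255)),(C+.036*a,(255,0,0))):
        X=c+.0285*(np.cos(t)[:,None]*u+np.sin(t)[:,None]*v); q=PM(p)@np.c_[X,np.ones(60)].T; q=(q[:2]/q[2]).T
        cv2.polylines(im,[((q-[x0,y0]+.5)*k).round().astype(np.int32)],True,col,1)
    tiles.append(im)
    n=np.array([-.5835,.327,.743]); l=np.array([.6655,-.203,.1025]); d=C-l; print('along',d@n,'off',np.linalg.norm(d-d@n*n),'ang',np.degrees(np.arccos(a@n)))
cv2.imwrite('pics/o9a.png',np.hstack(tiles[:2])); cv2.imwrite('pics/o9b.png',tiles[2])
```

```text
along 0.13725411672186583 off 0.0019960843763193485 ang 1.6944729510865546
along 0.1372342123407783 off 0.0018925846570885323 ang 1.688171148233654
along 0.13729019130590422 off 0.0021274068403064434 ang 1.7007445063390936
```

View pics/o9a.png

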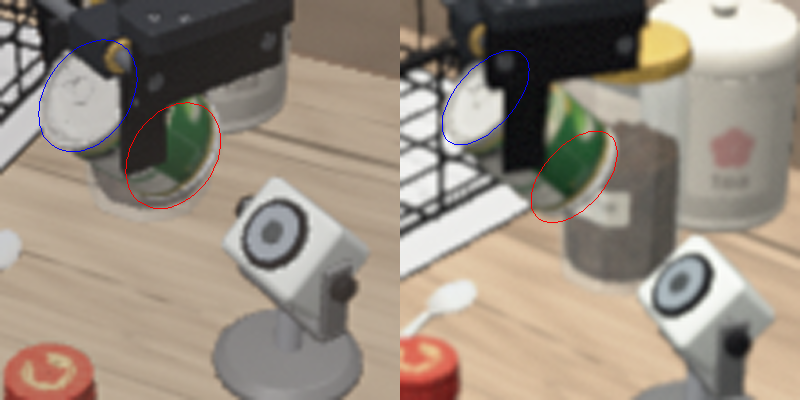

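View pics/o9b.png

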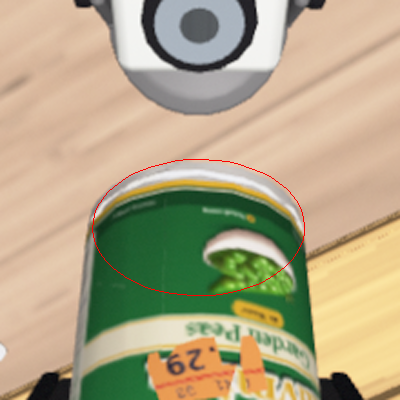

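The overlaid rims fit the scene and side pictures to a pixel or so: lid at (88,95), base at (172,155) in the crop. In the wrist view the base rim is about 5 px (2-3 mm) lower, well inside tolerance. I'll let it settle, check that it's still, and hand in.

```bash
python3 -m jog '[1,0,0,0,0,1,0,0,0,0,1,0,0,0,0,1,0,0,0,0,1,0,0,0,0]'
python3 -m jog '[1,0,0,0,0,1,0,0,0,0,1,0,0,0,0,1,0,0,0,0,1,0,0,0,0]'
python3 - <<'E'
from h import *
np.set_printoptions(precision=4,suppress=True)
for i in range(4):
    p=snap('wrist',f'wf{i}.png'); s=robot.sense(); print(s['t'],s['ee_pos'],s['width'],s['qd'])
d=cv2.absdiff(cv2.imread('pics/wf3.png'),cv2.imread('pics/wr9.png'))[150:290,260:395]; print('tin area diff',d.mean())
snap('scene','scf.png')
d=cv2.absdiff(cv2.imread('pics/scf.png'),cv2.imread('pics/scene0.png'))
print('mug',d[195:260,105:170].mean(),'lemon',d[260:300,450:495].mean(),'jars',d[215:300,230:315].mean(),'reader',d[210:255,340:390].mean())
robot.close_job()
E
```

```text
t: 11.3
ee_pos: [0.573, -0.1509, 0.2056]
tool_rot: [[0.872, -0.489, 0.0], [-0.489, -0.872, 0.0], [0.0, -0.0, -1.0]]
force: [0.5, -0.3, -1.8]
width: 0.65
t: 11.8
ee_pos: [0.5731, -0.1509, 0.2056]
tool_rot: [[0.872, -0.489, 0.0], [-0.489, -0.872, 0.0], [0.0, -0.0, -1.0]]
force: [-0.5, 0.6, -1.2]
width: 0.648
11.85 [ 0.573  -0.1509  0.2056] 0.6439441495292566 [-0.0977  0.0398  0.0241 -0.0653 -0.0698 -0.0728 -0.0913]
11.9 [ 0.5731 -0.1509  0.2056] 0.6441858690038369 [-0.0374 -0.0027 -0.0461 -0.0646 -0.0426  0.0446 -0.0764]
11.95 [ 0.5731 -0.1509  0.2056] 0.6454762357569301 [ 0.0787 -0.1165  0.0262  0.0138  0.1116 -0.0001 -0.025 ]
12.0 [ 0.573  -0.1509  0.2056] 0.6423599727291179 [ 0.0726  0.008  -0.0435  0.0272 -0.0592 -0.1532 -0.072 ]
tin area diff 0.8644268077601411
mug 5.087810650887574 lemon 4.552777777777778 jars 5.008765859284891 reader 4.8404444444444445
the job is handed in; nothing more can be done
```

The tin is held in the air in front of the date reader with its base facing the lens, and I handed the job in at about 12 s of the 32 s allowed. No verdict was reported.

**How I did it:** The arm can't tilt the tool, so I gripped the tin high with 5 N and dragged it over the tray's near wall, which made it pivot in the pads. I then gripped it at 60 N, lifted it out and turned it to the lens's azimuth.

**Last checks:**
- **Position:** by my measurements the tin's centre is about 137 mm along the line of sight (136 wanted) and about 2 mm off it.
- **Angle:** its axis is about 2° from the line of sight, using a tin tilt of about 43°.
- **Stillness:** the tool and the tin were still over the last second.
- **Surroundings:** before-and-after scene pictures showed only a uniform difference of about 5 grey levels, alike at the mug, lemon, jars and reader. I saw no sign that anything had moved.

**Checks that disagreed:**
- **Tin tilt:** the tin's edges in the wrist view gave 42–45°. A hand-picked lid outline gave about 53–55°, and a rim-ray estimate 35–41°. I trusted the edges because the rims drawn from them fitted the scene and side pictures.
- **Base rim:** in the wrist view it sat about 2–3 mm from where I predicted.
- **Lens elevation:** different outlines gave 47–52°, and I used 48°.

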